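Free the disc of a bench polisher and feel it round

ROBOT

A 6-joint arm with a two-finger parallel gripper is mounted at the origin on the work surface. World frame = base frame: x ahead of the robot, y to its left, z up, the work surface at z = 0. Lengths are in m, angles in rad, forces in N, time in s.
With the tool pointing down it reaches from about 0.3 to 0.875 m from the base axis. Payload 6.4 kg.
Tool frame: the origin (TCP) lies at the very end of the fingers, on their centre line; the grasp point (between the pads) lies 19 mm behind it; z points along the fingers, y is the direction in which the jaws open and shut (so a half turn about z gives the same grasp; the last joint's range is limited). The gripper opens to 88 mm and grips with 3 to 60 N. Pads are 18 mm wide; open, the fingers measure 123 mm over their backs; the gripper's body (75 mm by 187 mm) begins 45 mm behind the grasp point.
Start: joints at [-1.48, 0.181, 1.607, -0, 1.354, -0.206], TCP at [0.168, -0.55, 0.239] pointing down, gripper open.
Joint ranges: [-2.99, 2.99], [-0.89, 2.07], [0.3, 2.58], [-1.14, 4.28], [0, 2.63], [-3.12, 3.12]. Speed limits (rad/s): [2.57, 2.57, 3.01, 3.14, 3.14, 3.14].

INTERFACE

Orientations are given as a unit quaternion [x, y, z, w].
In Python, from station import r gives the robot as it stands.
- The arm moves only by the tool move_arm, never from a script. Its argument "increments" is a list that holds one entry, the list of rows, each a list of 5 numbers: the opening, from -1 (shut) to 1 (fully open), then the shift along the tool's x, y, z in mm, then the turn about the tool's z in rad. In form: [[[grip, tx, ty, tz, spin], ...]]. A call has exactly 8 rows; each row shifts and turns the commanded pose from where the row before left it, along the tool's axes as they then stand; what a row does not reach is not made up. A row lasts 1/12 s, in which the tool goes at most 41.7 mm and 7.16 degrees, less where a joint would pass 70% of its speed; a pose out of reach is approached as far as the arm can. A call with a gripper value outside its range is refused whole. The fingers move at their own pace and stop on an object; the grip force is fixed at half the most. Time passes only in rows, so rows that do not move let the fingers close, or fill a call up. It gives the time, the measured TCP pose, the force and the opening at its end, in the units of the state.
- r.get_obs(): the state, without advancing time (a new reading comes with each control period).
- r.read_camera(name): name is "scene" or "top"; returns the picture (384x512x3 uint8, blue, green, red); there is no depth.
- r.camera_params(name): a dict with "camera_matrix" (3x3 intrinsics, pixels), "R" (3x3) and "t" (3): a world point X has camera coordinates R X + t. Camera axes: x right, y down, z forward; pixel columns grow to the right and rows downward; lengths in m; the calibration is good to about 2 mm. A picture is of the moment at which its call begins. camera_params takes no time and is no camera call.
- r.hand_in(): hands the job in, once; it reports no verdict.
Trained networks look in the newest picture that a camera, given by its name, has taken for a name from the list of things; names that differ only in an ending like _2 or _b are one class to them, and where a whole thing is asked for, a point or a joint stands for the part that bears it (a point fixed in the world has none). Each returns a list of dicts, best first, with "confidence" (0 to 1); they miss things now and then, are a little off and sometimes report something else, mostly with a low value. They report only what shows in the picture. A call takes as long as a camera call. They do not tell look-alikes from the thing itself.
- r.boxes_of(camera, thing): "xy" ([column, row] as shares, 0 to 1, of the picture: columns of its width, rows of its height, amid what is visible of it).
- r.outline_of(camera, thing): "mask" (384x512 bool, what is visible of it) and "xy" ([column, row] as shares, 0 to 1, of the picture: columns of its width, rows of its height, amid what is visible of it).
- r.pinpoint(camera, thing): "xy" ([column, row] as shares, 0 to 1, of the picture: columns of its width, rows of its height: a listed point, or the origin of a listed thing).
The state is a dict: "clock": time; "joint_positions": joint angles; "joint_velocities": joint speeds; "tau": joint torques, N m; "ee_pos": TCP position; "tool_rot": TCP orientation; "contact_force": force on the tool from outside, world axes, zero at the start; "ft_torque": the same for the moment, N m; "grip_width": opening from 0.0 (shut) to 1.0 (fully open).
Only numpy, scipy, OpenCV 4.12 (cv2) and the standard library are available. Lean on these libraries where they do the work, as an engineer would, in place of code of your own. Each camera call takes 0.05 s, during which the arm holds its last target. There are 200 camera calls.

TASK

Pull the red-headed locking pin out of the bench polisher's disc and put it in the shallow blue tray. Then feel whether the disc runs free: lay a fingertip lightly on its bare face and carry it round anticlockwise (seen from above) in one unbroken sweep, never lifting off on the way, nearly a full turn until its red mark stands at the yellow pointer, and leave it there. Never push on the machine with more than about a kilogram's weight, or the disc sinks on its rubber mounts and rubs in its pan, and leave everything else on the bench where it is.

Things in the scene. Friction and masses are not known exactly. Their poses are not given: they have to be found in the camera images.
- polisher: Green round bench polisher, 236 mm across, fixed to the bench; origin on the spindle axis at bench level, z up, +x towards its grey motor box (75 mm high, reaching 215 mm from the axis). A black pan wall (outer radius 115 mm, 6 mm thick) stands up to 120 mm above the bench around the disc.
- disc_top (a point): Centre of the disc's upper face, on the spindle axis, 124 mm above the bench. The disc is smooth aluminium, radius 95 mm, 12 mm thick, with a brass cap nut in its centre (radius 17 mm, 10 mm high). The spindle leans about 2 degrees in an unknown direction: 55 mm from the centre the face is up to 2 mm higher or lower, by place. Its rubber mounts yield 1 mm for each 10 N pressed down.
- disc (a joint): Angle the disc has turned since the start, rad, 0 at the start, growing anticlockwise seen from above. No stops once the pin is out; bearing drag 0.10 N m, so it stops at once when let go. A fingertip pressed on the face 55 mm from the centre with 5 to 9 N and moved round the axis carries the disc along by friction; below about 4 N it slips.
- disc_mark (a point): Outer part of the red radial stripe on the disc's face, 90 mm from the spindle axis. Its orientation means nothing.
- pointer_aim (a point): Point on the disc's face, 90 mm from the spindle axis, at which the yellow pointer aims. The pointer is a small fixed clamp on the pan's rim (from 93 to 123 mm from the axis, top 131 mm above the bench); its place round the rim varies. At the start the mark must go 4.7 to 5.9 rad anticlockwise to reach it.
- pin: Locking pin, 84 mm long, upright in a 13 mm hole through the disc (80 mm from its centre) and a socket below, with 1.5 mm play: steel shaft 10 mm thick, 54 mm long; red round head 22 mm in diameter, 30 mm long, its underside 8 mm above the disc's face. Origin at the centre of the foot, z towards the head. The foot stands 78 mm above the bench and must rise 50 mm to clear the disc.
- pin_head (a point): Grip point on the pin's axis inside its red head, 72 mm from the foot (150 mm above the bench at the start).
- tray: Shallow blue open tray, 120 mm (x) by 100 mm (y), 25 mm high, walls 4 mm, floor 4 mm; origin at the centre of its underside; heavy, fixed. It stands to the left or right of the polisher; a wooden caddy with four compartments stands on the other side.
- paste: Bystander: jar of polishing paste, 60 mm across, 50 mm high; origin at its underside.
- pen: Bystander: blue pen, 10 mm thick, 140 mm long, lying in front of the polisher; origin at its underside.
- gouge: Bystander: hand tool lying on the bench.
- scissors: Bystander: black-handled scissors lying on the bench.
- mug: Bystander: white mug, 80 mm across, 90 mm high; origin at its underside.
- wheel: Bystander: grey polishing wheel, 100 mm across, 18 mm thick, lying flat; origin at its underside.
Not all that is in view belongs to the job. There is more than one size of the pin; the job needs the smaller.

How it is judged:
By the outcome, as a careful person would: the job done as asked, in the order asked, and still so for the second after the job is handed in, with the robot touching nothing.
It also fails if it takes over 72 s, if anything falls off the work surface, if the arm or the gripper's body presses on something with over 40 N, if the wrist force passes 120 N, or if a joint passes its speed limit or range.

## Working session

There is one attempt and no reset: what is moved stays moved. The work goes in short steps, Python scripts to look and compute and a tool call to move; the robot and the scene stay as the last step left them, time stands still between calls to the robot, and variables do not carry over. Pictures are saved under pics/ and viewed, about 8 in all and at most 12, crops included, and the job is handed in when it is done.

Besides the shell and the picture viewer there is one more tool, called after "Emit:" as name([rows], argument=value, ...), one row to a line, values as JSON. move_arm: Moves the arm, as the interface text tells. Its arguments: {"type":"object","properties":{"increments":{"type":"array"}},"required":["increments"]}

```bash
ls; mkdir -p pics; python3 - <<'E'
from station import r
import cv2,numpy as np
o=r.get_obs();print({k:np.round(v,3) for k,v in o.items()})
a=r.read_camera("scene");b=r.read_camera("top")
cv2.imwrite("pics/s0.png",a);cv2.imwrite("pics/t0.png",b)
for c in("scene","top"):
    p=r.camera_params(c);print(c,np.round(p["camera_matrix"],1).tolist(),np.round(p["R"],3).tolist(),np.round(p["t"],3).tolist())
    for n in["polisher","disc_top","disc_mark","pointer_aim","pin","pin_head","tray"]:
        print(n,[(np.round(np.array(d["xy"])*[512,384],1).tolist(),round(d["confidence"],2)) for d in r.pinpoint(c,n)][:4])
E
```

```text
pics
{'clock': np.float64(0.0), 'joint_positions': array([-1.48 ,  0.182,  1.608, -0.   ,  1.354, -0.206]), 'joint_velocities': array([-0.001, -0.   ,  0.001,  0.   , -0.   ,  0.   ]), 'tau': array([ 0.0000e+00, -4.3386e+01, -3.4185e+01,  7.0000e-02,  3.8000e-02,
       -0.0000e+00]), 'ee_pos': array([ 0.168, -0.549,  0.238]), 'tool_rot': array([ 0.989,  0.148,  0.   , -0.001]), 'contact_force': array([ 0.014, -0.312, -0.188]), 'ft_torque': array([-0.016, -0.013,  0.037]), 'grip_width': np.float64(0.994)}
scene [[383.5, 0.0, 253.9], [0.0, 383.5, 192.1], [0.0, 0.0, 1.0]] [[0.884, 0.468, 0.015], [0.308, -0.556, -0.772], [-0.353, 0.687, -0.635]] [-0.45, -0.057, 1.301]
polisher [([262.9, 235.2], 0.64)]
disc_top [([269.3, 199.8], 0.62)]
disc_mark [([303.2, 201.3], 0.63)]
pointer_aim [([278.9, 222.4], 0.4)]
pin [([226.4, 202.6], 0.71)]
pin_head [([179.2, 248.9], 0.61), ([227.1, 178.3], 0.52), ([237.6, 185.7], 0.47)]
tray [([194.7, 304.8], 0.74)]
top [[360.1, 0.0, 254.8], [0.0, 360.1, 197.9], [0.0, 0.0, 1.0]] [[0.019, -1.0, -0.0], [-0.999, -0.019, -0.05], [0.05, 0.001, -0.999]] [-0.029, 0.516, 1.281]
polisher [([255.7, 190.8], 0.91)]
disc_top [([256.3, 186.3], 0.85)]
disc_mark [([243.3, 162.9], 0.69)]
pointer_aim [([167.5, 143.7], 0.52), ([274.7, 161.6], 0.43)]
pin [([254.1, 204.0], 0.58), ([233.1, 232.6], 0.43)]
pin_head [([235.6, 233.4], 0.64), ([252.5, 207.3], 0.61)]
tray [([332.9, 200.6], 0.95)]
```

View enlarged.

```bash
python3 - <<'E'
import cv2
a=cv2.imread("pics/s0.png");b=cv2.imread("pics/t0.png")
cv2.imwrite("pics/s1.png",cv2.resize(a,(800,600)))
cv2.imwrite("pics/t1.png",cv2.resize(b[110:290,140:380],None,fx=3.3,fy=3.3,interpolation=cv2.INTER_CUBIC))
E
```

```text
(no output)
```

View pics/s1.png

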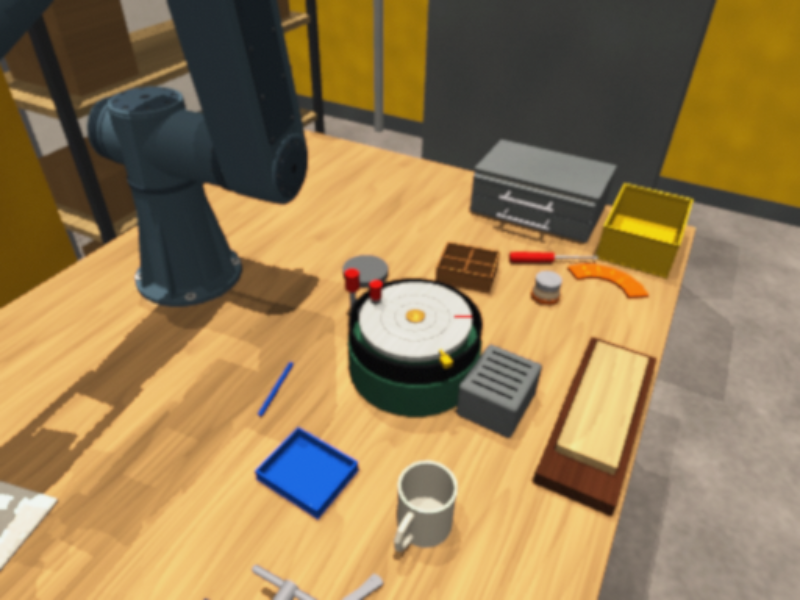

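View pics/t1.png

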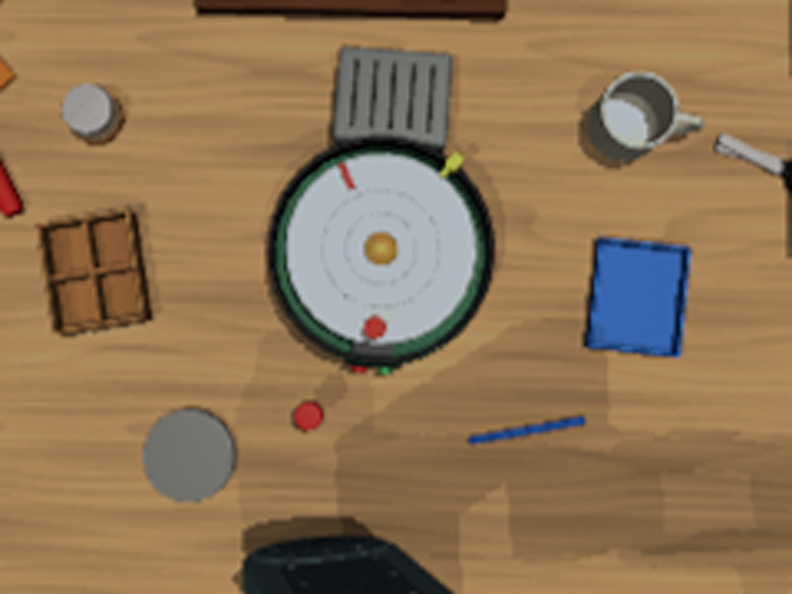

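```bash
cat > h.py <<'E'
from station import r
import numpy as np, cv2
def ray(c,uv):
    p=r.camera_params(c);R=np.array(p["R"]);t=np.array(p["t"]);K=np.array(p["camera_matrix"])
    return -R.T@t, R.T@np.linalg.solve(K,[uv[0],uv[1],1.])
def atz(c,uv,z):
    o,d=ray(c,uv);return o+d*(z-o[2])/d[2]
def tri(uvs,uvt):
    A=[];b=[]
    for c,u in(("scene",uvs),("top",uvt)):
        o,d=ray(c,u);d=d/np.linalg.norm(d);P=np.eye(3)-np.outer(d,d);A.append(P);b.append(P@o)
    return np.linalg.lstsq(np.vstack(A),np.hstack(b),rcond=None)[0]
def proj(c,X):
    p=r.camera_params(c);q=np.array(p["camera_matrix"])@(np.array(p["R"])@X+np.array(p["t"]));return q[:2]/q[2]
E
python3 - <<'E'
from h import *
np.set_printoptions(precision=4,suppress=True)
f=lambda x,y:(140+(x+.5)/3.3-.5,110+(y+.5)/3.3-.5)
C=atz("top",f(380,248),.134);print("centre nut",C, "scene nut",atz("scene",(266,202),.134))
print("pts",atz("top",(256.3,186.3),.124),atz("scene",(269.3,199.8),.124))
for n,u,z in[("mark_out",f(342,164),.124),("mark_in",f(350,187),.124),("ptr",f(447,172),.131)]:
    X=atz("top",u,z);print(n,X,np.hypot(*(X-C)[:2]),np.arctan2(*(X-C)[1::-1]))
# red blobs
for c in("scene","top"):
    im=cv2.imread("pics/%s0.png"%c[0]);b,g,rr=[im[...,i].astype(int) for i in range(3)]
    m=((rr>110)&(g<70)&(b<70)).astype(np.uint8)
    n,l,s,ce=cv2.connectedComponentsWithStats(m)
    print(c,[(s[i].tolist(),np.round(ce[i],1).tolist()) for i in range(1,n) if s[i,4]>8])
print("tray",atz("top",f(637,297),.015),atz("scene",(194.7,304.8),.0),[atz("top",f(*q),.025) for q in((598,240),(689,247),(679,355),(586,346))])
E
```

```text
centre nut [ 0.5529 -0.0179  0.134 ] scene nut [ 0.5575 -0.0271  0.134 ]
pts [ 0.549  -0.0229  0.124 ] [ 0.5564 -0.0043  0.124 ]
mark_out [0.6374 0.0217 0.124 ] 0.09327832464375502 0.4392385642975923
mark_in [0.6144 0.0133 0.124 ] 0.068900938572005 0.4697138185369648
ptr [ 0.6303 -0.0831  0.131 ] 0.10111260423060492 -0.7000338968415154
scene [([326, 162, 29, 6, 142], [339.9, 164.1]), ([220, 172, 10, 15, 65], [224.2, 176.1]), ([236, 179, 9, 7, 46], [240.2, 182.0]), ([341, 189, 16, 6, 29], [348.0, 192.3]), ([381, 304, 6, 14, 43], [383.4, 310.7]), ([389, 311, 3, 9, 15], [390.0, 315.0])]
top [([393, 79, 59, 47, 1551], [415.2, 106.5]), ([130, 149, 16, 26, 163], [137.3, 161.8]), ([251, 206, 6, 7, 29], [253.2, 209.0]), ([229, 232, 9, 9, 61], [233.0, 235.6])]
tray [ 0.5152 -0.298   0.015 ] [ 0.5108 -0.303   0.    ] [array([ 0.5756, -0.2532,  0.025 ]), array([ 0.5699, -0.3516,  0.025 ]), array([ 0.4531, -0.3416,  0.025 ]), array([ 0.4608, -0.2414,  0.025 ])]
```

```bash
python3 - <<'E'
from h import *
np.set_printoptions(precision=4,suppress=True)
a=cv2.imread("pics/s0.png");b=cv2.imread("pics/t0.png")
ca=cv2.resize(a[150:250,205:325],None,fx=3.3,fy=3.3,interpolation=cv2.INTER_CUBIC)
cb=cv2.resize(b[140:260,195:315],None,fx=3.3,fy=3.3,interpolation=cv2.INTER_CUBIC)
cv2.imwrite("pics/c1.png",np.hstack([cv2.copyMakeBorder(ca,0,cb.shape[0]-ca.shape[0],0,0,cv2.BORDER_CONSTANT),cb]))
print("job head",tri((240.2,184.5),(253.2,209)),"big",tri((225,178),(233,235.6)))
print(atz("top",(253.2,209),.163), atz("scene",(240.3,179),.162))
print("nut",tri((265.8,202.4),(254.8,184.8)))
E
```

```text
job head [ 0.4734 -0.0144  0.1512] big [0.384  0.0515 0.096 ]
[ 0.4734 -0.0144  0.163 ] [ 0.4686 -0.0056  0.162 ]
nut [ 0.5534 -0.0181  0.1241]
```

View pics/c1.png

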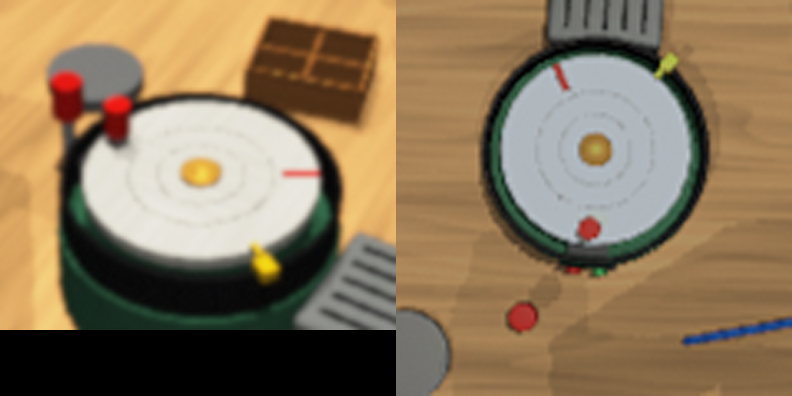

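Emit:
move_arm([
  [[1,0,0,0,0.099],[1,0,0,0,0.099],[1,0,0,0,0.099],[1,20,-35,0,0],[1,20,-35,0,0],[1,20,-35,0,0],[1,20,-35,0,0],[1,20,-35,0,0]],
])

```text
clock: 1.47
ee_pos: [0.2687, -0.3732, 0.2387]
tool_rot: [1.0, -0.0, 0.0, 0.0]
contact_force: [-0.1, -0.2, -0.1]
grip_width: 0.999
```

Emit:
move_arm([
  [[1,20,-35,0,0],[1,20,-35,0,0],[1,20,-35,0,0],[1,20,-35,0,0],[1,20,-35,0,0],[1,20,-35,0,0],[1,20,-35,0,0],[1,20,-35,0,0]],
])

```text
clock: 2.13
ee_pos: [0.429, -0.093, 0.2392]
tool_rot: [1.0, -0.0, 0.001, 0.0]
contact_force: [1.4, -0.2, -0.4]
grip_width: 0.999
```

Emit:
move_arm([
  [[1,15,-26,0,0],[1,15,-26,0,0],[1,14,-27,0,0],[1,0,0,12,0],[1,0,0,12,0],[1,0,0,12,0],[1,0,0,0,0],[1,0,0,0,0]],
])

```text
clock: 2.8
ee_pos: [0.4719, -0.0158, 0.2024]
tool_rot: [1.0, -0.0, -0.001, -0.0]
contact_force: [0.5, -1.1, 0.1]
grip_width: 0.999
```

```bash
python3 - <<'E'
from h import *
a=r.read_camera("scene");b=r.read_camera("top");cv2.imwrite("pics/t2.png",b)
ca=cv2.resize(a[120:250,185:335],None,fx=2.6,fy=2.6,interpolation=cv2.INTER_CUBIC)
cb=cv2.resize(b[140:270,185:335],None,fx=2.6,fy=2.6,interpolation=cv2.INTER_CUBIC)
cv2.imwrite("pics/c2.png",np.hstack([ca,cb]))
o=r.get_obs();p=o["ee_pos"];print(p,[proj(c,p) for c in("scene","top")])
E
```

```text
[ 0.47271497 -0.01617453  0.20354831] [array([239.55541738, 168.92485482]), array([253.71378592, 208.98419164])]
```

View pics/c2.png

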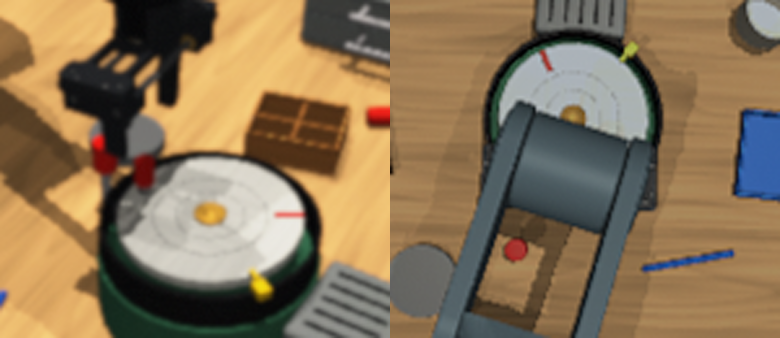

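Emit:
move_arm([
  [[1,1,-1,15,0],[1,0,0,15,0],[1,0,0,15,0],[1,0,0,13,0],[1,0,0,10,0],[1,0,0,2,0],[1,0,0,0,0],[1,0,0,0,0]],
])

```text
clock: 3.57
ee_pos: [0.4739, -0.0152, 0.1335]
tool_rot: [1.0, -0.0, 0.001, 0.0]
contact_force: [-0.2, 0.3, 0.1]
grip_width: 0.999
```

Emit:
move_arm([
  [[-1,0,0,0,0],[-1,0,0,0,0],[-1,0,0,0,0],[-1,0,0,0,0],[-1,0,0,0,0],[-1,0,0,0,0],[-1,0,0,0,0],[-1,0,0,0,0]],
])

```text
clock: 4.23
ee_pos: [0.4733, -0.0149, 0.1327]
tool_rot: [1.0, -0.0, -0.0, -0.0]
contact_force: [-0.1, -0.2, -0.3]
grip_width: 0.419
```

Still closing (target ≈ 0.25 for a 22 mm head).

Emit:
move_arm([
  [[-1,0,0,0,0],[-1,0,0,0,0],[-1,0,0,0,0],[-1,0,0,0,0],[-1,0,0,0,0],[-1,0,0,0,0],[-1,0,0,0,0],[-1,0,0,0,0]],
])

```text
clock: 4.9
ee_pos: [0.4733, -0.0149, 0.1327]
tool_rot: [1.0, -0.0, -0.0, -0.0]
contact_force: [-0.5, 1.1, 0.4]
grip_width: 0.234
```

Emit:
move_arm([
  [[-1,0,0,-2,0],[-1,0,0,-3,0],[-1,0,0,-3,0],[-1,0,0,-3,0],[-1,0,0,-3,0],[-1,0,0,-3,0],[-1,0,0,-3,0],[-1,0,0,0,0]],
])

```text
clock: 5.57
ee_pos: [0.4738, -0.0151, 0.1535]
tool_rot: [1.0, -0.0, 0.001, 0.0]
contact_force: [0.3, 0.2, -0.5]
grip_width: 0.238
```

Emit:
move_arm([
  [[-1,0,0,-6,0],[-1,0,0,-6,0],[-1,0,0,-6,0],[-1,0,0,-6,0],[-1,0,0,-10,0],[-1,0,0,-14,0],[-1,0,0,-16,0],[-1,0,0,-6,0]],
])

```text
clock: 6.23
ee_pos: [0.4745, -0.0152, 0.2256]
tool_rot: [1.0, -0.0, 0.002, 0.001]
contact_force: [0.3, 0.2, -0.6]
grip_width: 0.239
```

```bash
python3 - <<'E'
from h import *
a=r.read_camera("scene")
cv2.imwrite("pics/c3.png",cv2.resize(a[90:250,165:335],None,fx=3,fy=3,interpolation=cv2.INTER_CUBIC))
print({k:np.round(v,3) for k,v in r.get_obs().items() if k in("contact_force","ee_pos","grip_width")})
E
```

```text
{'ee_pos': array([ 0.475, -0.015,  0.226]), 'contact_force': array([-0.15 , -0.064,  0.237]), 'grip_width': np.float64(0.242)}
```

View pics/c3.png

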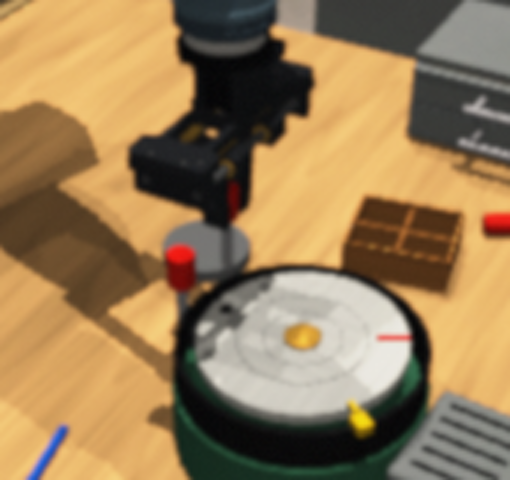

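Emit:
move_arm([
  [[-1,10,35,0,0],[-1,10,36,0,0],[-1,10,36,0,0],[-1,10,36,0,0],[-1,10,36,0,0],[-1,10,36,0,0],[-1,9,36,0,0],[-1,9,35,0,0]],
])

```text
clock: 6.95
ee_pos: [0.5511, -0.3028, 0.2219]
tool_rot: [1.0, -0.0, -0.0, -0.0]
contact_force: [0.7, 0.7, 0.1]
grip_width: 0.238
```

Emit:
move_arm([
  [[-1,0,0,0,-0.12],[-1,0,0,0,-0.12],[-1,0,0,0,-0.12],[-1,0,0,0,-0.12],[-1,0,0,0,-0.12],[-1,0,0,0,-0.12],[-1,0,0,0,-0.12],[-1,0,0,0,-0.12]],
])

```text
clock: 7.62
ee_pos: [0.551, -0.3008, 0.2219]
tool_rot: [0.886, 0.464, -0.0, -0.001]
contact_force: [-0.2, 0.6, -1.4]
grip_width: 0.238
```

Emit:
move_arm([
  [[-1,0,0,20,-0.12],[-1,0,0,20,-0.12],[-1,0,0,20,-0.12],[-1,0,0,20,-0.12],[-1,0,0,20,-0.03],[-1,0,0,20,0],[-1,0,0,10,0],[-1,0,0,0,0]],
])

```text
clock: 8.28
ee_pos: [0.5494, -0.2995, 0.0893]
tool_rot: [0.742, 0.67, -0.0, -0.003]
contact_force: [-0.4, 0.3, -0.3]
grip_width: 0.238
```

Emit:
move_arm([
  [[-1,0,0,8,0],[-1,0,0,8,0],[-1,0,0,5,0],[-1,0,0,3,0],[-1,0,0,1,0],[-1,0,0,1,0],[-1,0,0,0,0],[-1,0,0,0,0]],
])

```text
clock: 8.95
ee_pos: [0.5515, -0.3011, 0.0671]
tool_rot: [0.742, 0.671, 0.0, 0.0]
contact_force: [-0.1, 0.1, -1.8]
grip_width: 0.243
```

Emit:
move_arm([
  [[-1,0,0,1,0],[-1,0,0,1,0],[-1,0,0,0.5,0],[0,0,0,0,0],[0,0,0,0,0],[0,0,0,0,0],[0,0,0,0,0],[0,0,0,0,0]],
])

```text
clock: 9.62
ee_pos: [0.5513, -0.301, 0.0644]
tool_rot: [0.742, 0.671, 0.0, 0.0]
contact_force: [0.4, -0.1, 0.4]
grip_width: 0.5
```

```bash
python3 - <<'E'
from h import *
a=r.read_camera("scene")
cv2.imwrite("pics/c4.png",cv2.resize(a[200:360,110:310],None,fx=3,fy=3,interpolation=cv2.INTER_CUBIC))
print({k:np.round(v,3) for k,v in r.get_obs().items() if k in("contact_force","ee_pos","grip_width")})
E
```

```text
{'ee_pos': array([ 0.551, -0.301,  0.064]), 'contact_force': array([0.459, 0.9  , 0.658]), 'grip_width': np.float64(0.499)}
```

View pics/c4.png

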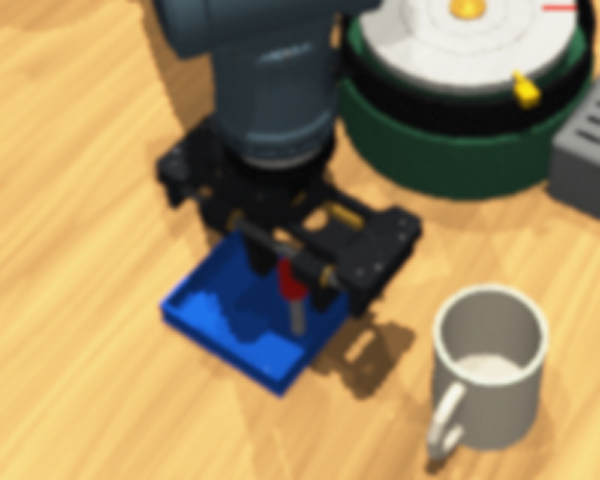

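Emit:
move_arm([
  [[0,0,-4,-1,0],[0,0,-4,-1,0],[0,0,-4,-2,0],[0,0,-4,-2,0],[0,0,-4,-2,0],[0,0,-4,-2,0],[0,0,-3,-2,0],[0,0,0,0,0]],
])

```text
clock: 10.33
ee_pos: [0.524, -0.2983, 0.0768]
tool_rot: [0.742, 0.67, 0.0, 0.0]
contact_force: [0.4, 0.3, -1.2]
grip_width: 0.498
```

Emit:
move_arm([
  [[0,0,0,-4,0],[0,0,0,-6,0],[0,0,0,-10,0],[0,0,0,-15,0],[0,0,0,-20,0],[0,0,0,-30,0],[0,0,0,-30,0],[0,0,0,-30,0]],
])

```text
clock: 11.0
ee_pos: [0.5244, -0.2981, 0.2235]
tool_rot: [0.742, 0.671, 0.0, 0.0]
contact_force: [-0.5, -0.8, 1.5]
grip_width: 0.501
```

```bash
python3 - <<'E'
from h import *
a=r.read_camera("scene")
cv2.imwrite("pics/c5.png",cv2.resize(a[140:360,110:310],None,fx=2.7,fy=2.7,interpolation=cv2.INTER_CUBIC))
print({k:np.round(v,3) for k,v in r.get_obs().items() if k in("contact_force","ee_pos","grip_width","joint_positions")})
E
```

```text
{'joint_positions': array([-0.713,  0.249,  1.541,  0.   ,  1.34 , -0.613]), 'ee_pos': array([ 0.527, -0.3  ,  0.231]), 'contact_force': array([ 2.418, -1.362,  3.59 ]), 'grip_width': np.float64(0.502)}
```

View pics/c5.png

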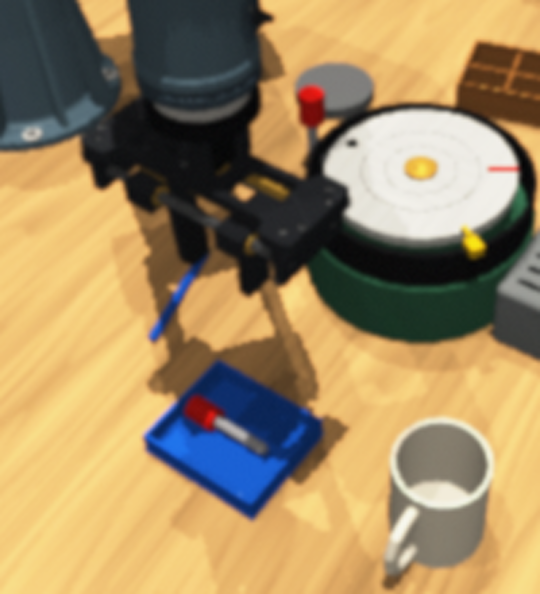

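Emit:
move_arm([
  [[-1,0,0,0,0.12],[-1,0,0,0,0.12],[-1,0,0,0,0.12],[-1,0,0,0,0.12],[-1,0,0,0,0.12],[-1,0,0,0,0.12],[-1,0,0,0,0.12],[-1,0,0,0,0.12]],
])

```text
clock: 11.72
ee_pos: [0.5247, -0.2983, 0.2221]
tool_rot: [0.968, 0.249, 0.0, 0.0]
contact_force: [0.1, 0.9, -0.8]
grip_width: 0.004
```

Emit:
move_arm([
  [[-1,0,0,0,0.12],[-1,0,0,0,0.12],[-1,0,0,0,0.12],[-1,0,0,0,0.12],[-1,0,0,0,0.12],[-1,0,0,0,0.12],[-1,0,0,0,0.12],[-1,0,0,0,0.12]],
])

```text
clock: 12.38
ee_pos: [0.5247, -0.2983, 0.2221]
tool_rot: [0.974, -0.226, 0.0, 0.0]
contact_force: [-0.8, 0.3, -0.0]
grip_width: 0.011
```

Emit:
move_arm([
  [[-1,0,0,0,0.12],[-1,0,0,0,0.12],[-1,0,0,0,0.12],[-1,0,0,0,0.12],[-1,0,0,0,0.12],[-1,0,0,0,0.12],[-1,0,0,0,0.03],[-1,0,0,0,0]],
])

```text
clock: 13.05
ee_pos: [0.5246, -0.2983, 0.2221]
tool_rot: [0.825, -0.565, 0.001, 0.0]
contact_force: [0.7, -0.4, -0.3]
grip_width: 0.008
```

Emit:
move_arm([
  [[-1,-28,-18.5,0,0],[-1,-28,-18.5,0,0],[-1,-28,-18.5,0,0],[-1,-28,-18.5,0,0],[-1,-28,-18.5,0,0],[-1,-28,-18.5,0,0],[-1,-28,-18,0,0],[-1,0,0,0,0]],
])

```text
clock: 13.72
ee_pos: [0.5743, -0.0634, 0.2219]
tool_rot: [0.827, -0.562, -0.0, -0.001]
contact_force: [-0.5, -0.6, -0.0]
grip_width: 0.005
```

```bash
cat > m.py <<'E'
from h import *
np.set_printoptions(precision=4,suppress=True)
def rd(n=4,save=None):
    F=[];P=[]
    for i in range(n):
        im=r.read_camera("top" if i%2 else "scene");o=r.get_obs();F.append(o["contact_force"]);P.append(o["ee_pos"])
        if save and not i%2: cv2.imwrite(save,im)
    q=o["tool_rot"];psi=2*np.arctan2(q[1],q[0]);p=np.mean(P,0);d=p[:2]-[.5533,-.0180]
    print("t",round(float(o["clock"]),2),"F",np.mean(F,0),"sd",np.std(np.array(F)[:,2]),"p",p,"sdz",np.std(np.array(P)[:,2]),"psi",psi,"r,th",np.hypot(*d),np.arctan2(d[1],d[0]),"j6",o["joint_positions"][5],"w",o["grip_width"])
E
python3 -c "from m import *; rd(6)"
```

```text
t 14.02 F [ 0.092  -0.1944 -0.0996] sd 0.3863495880870262 p [ 0.5738 -0.0687  0.2216] sdz 0.00016848936760077604 psi -1.2014005134347383 r,th 0.05464778197321818 -1.1867236295377421 j6 2.4454475269880542 w 0.004311501547293478
```

Emit:
move_arm([
  [[-1,0,0.5,20,0],[-1,0,0.5,20,0],[-1,0,0,20,0],[-1,0,0,18,0],[-1,0,0,10,0],[-1,0,0,5,0],[-1,0,0,1,0],[-1,0,0,0,0]],
])

```text
clock: 14.68
ee_pos: [0.573, -0.0697, 0.1277]
tool_rot: [0.825, -0.565, 0.0, -0.0]
contact_force: [1.2, -0.1, 0.1]
grip_width: 0.003
```

```bash
python3 -c "from m import *; rd(4)"
```

```text
t 14.88 F [-0.0138 -0.1681 -0.2944] sd 0.24937879687860773 p [ 0.5735 -0.0696  0.1284] sdz 0.00010917618658583305 psi -1.200142802768263 r,th 0.0553655819336408 -1.1980141182200428 j6 2.445063736018343 w 0.008893753040701061
```

Emit:
move_arm([
  [[-1,0,0,0.5,0],[-1,0,0,0.5,0],[-1,0,0,0.2,0],[-1,0,0,0,0],[-1,0,0,0,0],[-1,0,0,0,0],[-1,0,0,0,0],[-1,0,0,0,0]],
])

```text
clock: 15.55
ee_pos: [0.5727, -0.0692, 0.126]
tool_rot: [0.825, -0.565, -0.0, 0.0]
contact_force: [0.7, 0.2, -0.1]
grip_width: 0.005
```

Emit:
move_arm([
  [[-1,0,0,0.4,0],[-1,0,0,0.3,0],[-1,0,0,0,0],[-1,0,0,0,0],[-1,0,0,0,0],[-1,0,0,0,0],[-1,0,0,0,0],[-1,0,0,0,0]],
])

```text
clock: 16.22
ee_pos: [0.5727, -0.0692, 0.1253]
tool_rot: [0.825, -0.565, 0.0, -0.0]
contact_force: [-0.5, 0.3, 0.4]
grip_width: 0.005
```

Emit:
move_arm([
  [[-1,0,0,0.3,0],[-1,0,0,0.3,0],[-1,0,0,0,0],[-1,0,0,0,0],[-1,0,0,0,0],[-1,0,0,0,0],[-1,0,0,0,0],[-1,0,0,0,0]],
])

```text
clock: 16.88
ee_pos: [0.5727, -0.0692, 0.1247]
tool_rot: [0.825, -0.565, 0.0, -0.0]
contact_force: [-0.5, -0.1, -0.8]
grip_width: 0.002
```

Emit:
move_arm([
  [[-1,0,0,0.3,0],[-1,0,0,0.3,0],[-1,0,0,0,0],[-1,0,0,0,0],[-1,0,0,0,0],[-1,0,0,0,0],[-1,0,0,0,0],[-1,0,0,0,0]],
])

```text
clock: 17.55
ee_pos: [0.5727, -0.0692, 0.1242]
tool_rot: [0.825, -0.565, 0.0, -0.0]
contact_force: [-0.4, 0.5, 0.3]
grip_width: 0.005
```

Emit:
move_arm([
  [[-1,0,0,0.3,0],[-1,0,0,0.3,0],[-1,0,0,0,0],[-1,0,0,0,0],[-1,0,0,0,0],[-1,0,0,0,0],[-1,0,0,0,0],[-1,0,0,0,0]],
])

```text
clock: 18.22
ee_pos: [0.5728, -0.0692, 0.1236]
tool_rot: [0.825, -0.565, 0.0, -0.0]
contact_force: [-0.3, 0.3, 3.9]
grip_width: 0.002
```

Emit:
move_arm([
  [[-1,0,0,0.15,0],[-1,0,0,0.15,0],[-1,0,0,0,0],[-1,0,0,0,0],[-1,0,0,0,0],[-1,0,0,0,0],[-1,0,0,0,0],[-1,0,0,0,0]],
])

```text
clock: 18.88
ee_pos: [0.5728, -0.0692, 0.1233]
tool_rot: [0.825, -0.565, 0.0, -0.0]
contact_force: [-0.6, -0.4, 4.3]
grip_width: 0.006
```

```bash
python3 -c "from m import *; rd(4)"
```

```text
t 19.08 F [-0.077  -0.5006  4.2196] sd 0.29353456818444623 p [ 0.5728 -0.0692  0.1233] sdz 8.991420580123585e-06 psi -1.2002065624180962 r,th 0.054826763272764596 -1.2068123667945119 j6 2.445125585152188 w 0.005499384382171049
```

Emit:
move_arm([
  [[-1,0,0,0.15,0],[-1,0,0,0.1,0],[-1,0,0,0,0],[-1,-0.02,-1.37,0,-0.025],[-1,-0.07,-2.75,0,-0.05],[-1,-0.02,-1.37,0,-0.025],[-1,0,0,0,0],[-1,0,0,0,0]],
])

```text
clock: 19.75
ee_pos: [0.5777, -0.067, 0.1231]
tool_rot: [0.853, -0.523, -0.0, 0.0]
contact_force: [-0.9, 0.6, 6.2]
grip_width: 0.003
```

```bash
python3 -c "from m import *; rd(4)"
```

```text
t 19.95 F [-0.9474 -0.277   6.1959] sd 0.516572500651748 p [ 0.5777 -0.067   0.1232] sdz 8.223001154222894e-06 psi -1.1001227709316352 r,th 0.05473302243963714 -1.108437902945169 j6 2.351656976142272 w 0.004301885535543592
```

Emit:
move_arm([
  [[-1,-0.07,-2.75,0,-0.05],[-1,-0.07,-2.75,0,-0.05],[-1,-0.07,-2.75,0,-0.05],[-1,-0.07,-2.75,0,-0.05],[-1,0,0,0,0],[-1,0,0,0,0],[-1,0,0,0,0],[-1,0,0,0,0]],
])

```text
clock: 20.62
ee_pos: [0.587, -0.0608, 0.1233]
tool_rot: [0.9, -0.435, -0.0, -0.0]
contact_force: [-1.5, 0.7, 6.4]
grip_width: 0.004
```

```bash
python3 -c "from m import *; rd(4)"
```

```text
t 20.82 F [-0.9623  1.1819  7.3463] sd 0.2289584863075331 p [ 0.587  -0.0608  0.1233] sdz 1.2905927489150582e-05 psi -0.900103295061588 r,th 0.05445091106178806 -0.9040865355646318 j6 2.1664624726243256 w 0.004109082093590133
```

Emit:
move_arm([
  [[-1,-0.07,-2.75,-0.08,-0.05],[-1,-0.07,-2.75,-0.08,-0.05],[-1,-0.07,-2.75,-0.08,-0.05],[-1,-0.07,-2.75,-0.08,-0.05],[-1,-0.07,-2.75,-0.08,-0.05],[-1,0,0,0,0],[-1,0,0,0,0],[-1,0,0,0,0]],
])

```text
clock: 21.48
ee_pos: [0.5963, -0.0509, 0.1236]
tool_rot: [0.948, -0.319, -0.0, -0.0]
contact_force: [-2.1, 1.9, 8.0]
grip_width: 0.006
```

```bash
sed -i 's/"p",p,/"p",p,"z+F\/10 mm",p[2]*1e3+np.mean(F,0)[2]\/10,/' m.py; python3 -c "
from m import *; rd(4)
im=r.read_camera('top');cv2.imwrite('pics/t5.png',im);im=r.read_camera('scene');cv2.imwrite('pics/s5.png',im)
for c in('top','scene'): print(c,[(np.round(np.array(d['xy'])*[512,384],1).tolist(),round(d['confidence'],2)) for d in r.pinpoint(c,'disc_mark')][:3])"
```

```text
t 21.68 F [-2.8094  1.0107  7.2216] sd 0.49798514669252836 p [ 0.5963 -0.0509  0.1236] z+F/10 mm 124.3602979451218 sdz 1.681444045268509e-05 psi -0.6499782049103613 r,th 0.05412600901240803 -0.6526330787857455 j6 1.937296552664753 w 0.0030698048366658423
top [([236.1, 168.6], 0.66)]
scene [([291.8, 192.7], 0.95)]
```

```bash
python3 -c "
from m import *
def ang(c,u):
    d=(atz(c,u,.124)-[.5533,-.018,0])[:2];return np.hypot(*d),np.arctan2(d[1],d[0])
print(ang('top',(236.1,168.6)),ang('scene',(291.8,192.7)),ang('scene',(303.2,201.3)),ang('top',(243.3,162.9)))
a=cv2.imread('pics/s5.png');b=cv2.imread('pics/t5.png')
ca=cv2.resize(a[140:260,205:325],None,fx=3.3,fy=3.3,interpolation=cv2.INTER_CUBIC)
cb=cv2.resize(b[120:240,195:315],None,fx=3.3,fy=3.3,interpolation=cv2.INTER_CUBIC)
cv2.imwrite('pics/c6.png',np.hstack([ca,cb]))
for im,c in((a,'scene'),(b,'top'),(cv2.imread('pics/s0.png'),'scene'),(cv2.imread('pics/t0.png'),'top')):
    # red pixels projected onto the disc face
    B,G,R=[im[...,i].astype(int) for i in range(3)]
    v,u=np.nonzero((R>G+35)&(R>B+35)&(abs(G-B)<40))
    P=np.array([atz(c,(x,y),.124)[:2] for x,y in zip(u,v)])-[.5533,-.018];rr=np.hypot(*P.T);k=(rr>.068)&(rr<.093)
    t=np.arctan2(P[k,1],P[k,0]);w=(R-(G+B)/2)[v,u][k];k2=abs(t)<2.2;print(c,k2.sum(),np.average(t[k2],weights=w[k2]),t[k2].std())
"
```

```text
(np.float64(0.08211013886623088), np.float64(0.8705806228103257)) (np.float64(0.08277206150742904), np.float64(1.0131496107683786)) (np.float64(0.09942868246903332), np.float64(0.5486454080764098)) (np.float64(0.08233940623514087), np.float64(0.49956025283359945))
scene 3 1.0677716559044068 0.022322736182566374Traceback (most recent call last):
  File "<string>", line 14, in <module>
    P=np.array([atz(c,(x,y),.124)[:2] for x,y in zip(u,v)])-[.5533,-.018];rr=np.hypot(*P.T);k=(rr>.068)&(rr<.093)
                ~~~^^^^^^^^^^^^^^
  File "h.py", line 7, in atz
    o,d=ray(c,uv);return o+d*(z-o[2])/d[2]
        ~~~^^^^^^
  File "h.py", line 4, in ray
    p=r.camera_params(c);R=np.array(p["R"]);t=np.array(p["t"]);K=np.array(p["camera_matrix"])
ValueError: time passes only in moves, steps and waits
```

View pics/c6.png

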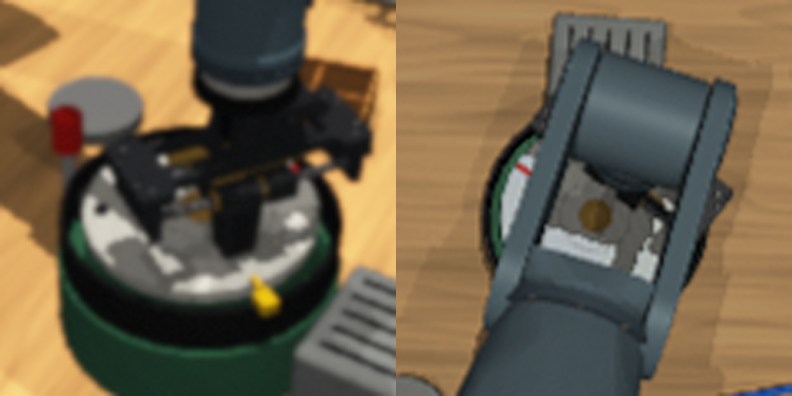

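Emit:
move_arm([
  [[-1,-0.15,-2.75,-0.06,-0.05],[-1,-0.15,-2.75,-0.06,-0.05],[-1,-0.15,-2.75,-0.06,-0.05],[-1,-0.15,-2.75,-0.06,-0.05],[-1,-0.15,-2.75,-0.06,-0.05],[-1,-0.15,-2.75,-0.06,-0.05],[-1,0,0,0,0],[-1,0,0,0,0]],
])

```text
clock: 22.55
ee_pos: [0.6038, -0.0363, 0.124]
tool_rot: [0.985, -0.174, -0.0, 0.0]
contact_force: [-1.9, -0.0, 8.0]
grip_width: 0.008
```

```bash
sed -i 's/p=r.camera_params(c);/p=PP[c];/; s/^def ray/PP={c:r.camera_params(c) for c in("scene","top")}\ndef ray/' h.py
python3 - <<'E'
s=open('m.py').read()
s+='''    th=np.arctan2(d[1],d[0]);f=np.mean(F,0);print("radial",f[0]*np.cos(th)+f[1]*np.sin(th),"cw tang",f[0]*np.sin(th)-f[1]*np.cos(th))
def mark():
  for c in("scene","top"):
    im=r.read_camera(c);B,G,R=[im[...,i].astype(int) for i in range(3)]
    v,u=np.nonzero((R>G+35)&(R>B+35)&(abs(G-B)<40))
    if not len(u):continue
    P=np.array([atz(c,(x,y),.124)[:2] for x,y in zip(u,v)])-[.5533,-.018];rr=np.hypot(*P.T);k=(rr>.066)&(rr<.094)
    if k.sum()<2: continue
    a=np.arctan2(P[k,1],P[k,0]);w=(R-(G+B)/2)[v,u][k];z=np.sum(w*np.exp(1j*a));print(c,"mark",k.sum(),np.angle(z),"spread",abs(z)/w.sum(),"r",rr[k].mean())
'''
open('m.py','w').write(s)
E
python3 -c "from m import *; rd(4); mark()"
```

```text
t 22.75 F [-3.2001  0.0727  7.9302] sd 0.35921086054410517 p [ 0.6038 -0.0363  0.1241] z+F/10 mm 124.8533795859838 sdz 1.3573116304706541e-05 psi -0.3499651371287307 r,th 0.05372562641581254 -0.3484034178019951 j6 1.6646285034136539 w 0.006886843657473242
radial -3.0326539420006666 cw tang 1.0241612719695392
```

```bash
python3 - <<'E'
from h import *
np.set_printoptions(precision=4,suppress=True)
for c in("top","scene"):
    im=cv2.imread(f"pics/{c[0]}0.png");hsv=cv2.cvtColor(im,cv2.COLOR_BGR2HSV).astype(int)
    c0=proj(c,np.array([.5533,-.018,.124]))
    E=[]
    g=cv2.cvtColor(im,cv2.COLOR_BGR2GRAY).astype(np.float32)
    for a in np.linspace(-np.pi,np.pi,181):
        rr=np.arange(.082,.108,.0005)
        px=np.array([proj(c,np.array([.5533+q*np.cos(a),-.018+q*np.sin(a),.124])) for q in rr],np.float32)
        s=cv2.remap(g,px[:,:1],px[:,1:],cv2.INTER_LINEAR).ravel()
        d=np.diff(s);k=d.argmin()
        if d[k]<-4: E.append((.5533+(rr[k]+.00025)*np.cos(a),-.018+(rr[k]+.00025)*np.sin(a)))
    E=np.array(E)
    k=np.ones(len(E),bool)
    for _ in range(6):
        A=np.c_[2*E[k],np.ones(k.sum())];s=np.linalg.lstsq(A,(E[k]**2).sum(1),rcond=None)[0]
        R=np.sqrt(s[2]+s[0]**2+s[1]**2);res=np.abs(np.hypot(*(E-s[:2]).T)-R);k=res<max(.0015,1.5*np.median(res))
    print(c,"centre",s[:2],"R",R,k.sum(),len(E),np.median(res))
E
```

```text
top centre [ 0.5539 -0.0187] R 0.09519624244702608 143 180 0.0006646367423941285
scene centre [ 0.5517 -0.0183] R 0.0958061583176841 117 177 0.0011737342254680982
```

Emit:
move_arm([
  [[-1,-0.07,-2.7,-0.11,-0.05],[-1,-0.07,-2.7,-0.11,-0.05],[-1,-0.07,-2.7,-0.1,-0.05],[-1,-0.07,-2.7,-0.1,-0.05],[-1,-0.07,-2.7,-0.1,-0.05],[-1,-0.07,-2.7,-0.1,-0.05],[-1,0,0,0,0],[-1,0,0,0,0]],
])

```text
clock: 23.52
ee_pos: [0.6067, -0.0205, 0.1245]
tool_rot: [1.0, -0.025, -0.001, 0.0]
contact_force: [-2.2, 0.3, 7.4]
grip_width: 0.006
```

```bash
python3 -c "from m import *; rd(4); mark()"
```

```text
t 23.72 F [-2.9591  0.3446  7.1724] sd 0.15367374877508128 p [ 0.6067 -0.0206  0.1245] z+F/10 mm 125.19296598699363 sdz 1.7014794578559572e-05 psi -0.04999503505108639 r,th 0.05343511527135039 -0.04808416118585633 j6 1.391780257098259 w 0.0018930558015137237
radial -2.9722331032391627 cw tang -0.2019823472690502
top mark 10 1.6159755821211688 spread 0.9997587548989363 r 0.07514221906895585
```

Emit:
move_arm([
  [[-1,-0.1,-3.2,-0.06,-0.06],[-1,-0.1,-3.2,-0.06,-0.06],[-1,-0.1,-3.2,-0.06,-0.06],[-1,-0.1,-3.2,-0.06,-0.06],[-1,-0.1,-3.2,-0.06,-0.06],[-1,-0.1,-3.2,-0.06,-0.06],[-1,0,0,0,0],[-1,0,0,0,0]],
])

```text
clock: 24.48
ee_pos: [0.604, -0.0018, 0.1248]
tool_rot: [0.988, 0.155, -0.001, 0.0]
contact_force: [-3.2, -0.9, 7.4]
grip_width: 0.004
```

```bash
python3 -c "from m import *; rd(4); mark()"
```

```text
t 24.68 F [-3.3908 -1.0394  7.0976] sd 0.5294752733110578 p [ 0.604  -0.0018  0.1248] z+F/10 mm 125.46199144162588 sdz 1.0582776485165921e-05 psi 0.30995644687594565 r,th 0.05324763409394497 0.30927890872403707 j6 1.0619962426514502 w 0.002728306444980422
radial -3.546309873517333 cw tang -0.041944346179516256
scene mark 23 1.9848081408923866 spread 0.9995063553408889 r 0.0817771567212752
top mark 16 1.9686509111582926 spread 0.9997276373018783 r 0.07704725112139504
```

Emit:
move_arm([
  [[-1,-0.25,-3.2,-0.03,-0.06],[-1,-0.25,-3.2,-0.03,-0.06],[-1,-0.25,-3.2,-0.03,-0.06],[-1,-0.25,-3.2,-0.03,-0.06],[-1,-0.25,-3.2,-0.03,-0.06],[-1,-0.25,-3.2,-0.03,-0.06],[-1,0,0,0,0],[-1,0,0,0,0]],
])

```text
clock: 25.45
ee_pos: [0.595, 0.0148, 0.1252]
tool_rot: [0.944, 0.329, 0.0, 0.0]
contact_force: [-0.0, -0.6, 4.9]
grip_width: 0.005
```

```bash
python3 -c "from m import *; rd(4); mark()"
```

```text
t 25.65 F [-0.7103  0.5723  6.076 ] sd 0.5081052797546909 p [0.595  0.0149 0.1252] z+F/10 mm 125.7817381090314 sdz 1.3280888070694458e-05 psi 0.6699631693633614 r,th 0.05308838551350996 0.6672029051565039 j6 0.7263990204780669 w 0.0017169790610824234
radial -0.20385102570705532 cw tang -0.8891035296193783
scene mark 23 2.3345000800511557 spread 0.9994604388725141 r 0.07950139956597223
top mark 12 2.3229155654062894 spread 0.9997154848575166 r 0.07500504717322796
```

Emit:
move_arm([
  [[-1,-0.12,-3.2,-0.02,-0.06],[-1,-0.12,-3.2,-0.02,-0.06],[-1,-0.12,-3.2,-0.02,-0.06],[-1,-0.12,-3.2,-0.02,-0.06],[-1,-0.12,-3.2,-0.02,-0.06],[-1,-0.12,-3.2,-0.02,-0.06],[-1,0,0,0,0],[-1,0,0,0,0]],
])

```text
clock: 26.42
ee_pos: [0.5806, 0.0275, 0.1253]
tool_rot: [0.871, 0.492, 0.0, -0.0]
contact_force: [-0.3, 1.4, 5.9]
grip_width: 0.008
```

```bash
python3 -c "from m import *; rd(4); mark()"
```

```text
t 26.62 F [0.2352 1.0838 5.9217] sd 0.1352878513033003 p [0.5806 0.0275 0.1252] z+F/10 mm 125.78972982999761 sdz 2.549160852106389e-05 psi 1.0278549634188294 r,th 0.05309860083138433 1.0303997723768172 j6 0.3856554503148392 w 0.007946007531508998
radial 1.050395025758425 cw tang -0.3559301699778209
scene mark 18 2.690792066020823 spread 0.9995549805610442 r 0.07960319202345985
top mark 15 2.675103643138871 spread 0.9998079704909288 r 0.08078897408967013
```

Emit:
move_arm([
  [[-1,-0.08,-3.2,0.04,-0.06],[-1,-0.08,-3.2,0.04,-0.06],[-1,-0.08,-3.2,0.04,-0.06],[-1,-0.08,-3.2,0.04,-0.06],[-1,-0.08,-3.2,0.04,-0.06],[-1,-0.08,-3.2,0.04,-0.06],[-1,0,0,0,0],[-1,0,0,0,0]],
])

```text
clock: 27.38
ee_pos: [0.5627, 0.0345, 0.1249]
tool_rot: [0.769, 0.639, 0.0, -0.0]
contact_force: [0.1, 1.6, 4.8]
grip_width: 0.008
```

```bash
python3 -c "from m import *; rd(4); mark()"
```

```text
t 27.58 F [0.0273 2.1237 5.658 ] sd 0.7677677366159269 p [0.5627 0.0344 0.1249] z+F/10 mm 125.42147748770068 sdz 1.5208130805037323e-05 psi 1.3865098631856045 r,th 0.053274690864406817 1.3938863202519398 j6 0.034173173575920014 w 0.009550405770153245
radial 2.0953984812815256 cw tang -0.3468682044670974
scene mark 28 3.05195819915334 spread 0.9992901838978945 r 0.08051677637050411
top mark 13 3.0428487992007707 spread 0.9998580236847333 r 0.08167240518626726
```

Emit:
move_arm([
  [[-1,0,-3.2,0.09,-0.06],[-1,0,-3.2,0.09,-0.06],[-1,0,-3.2,0.1,-0.06],[-1,0,-3.2,0.1,-0.06],[-1,0,-3.2,0.1,-0.06],[-1,0,-3.2,0.1,-0.06],[-1,0,0,0,0],[-1,0,0,0,0]],
])

```text
clock: 28.35
ee_pos: [0.5435, 0.0347, 0.1243]
tool_rot: [0.642, 0.767, 0.0, -0.0]
contact_force: [-0.6, 0.8, 5.5]
grip_width: 0.004
```

```bash
python3 -c "from m import *; rd(4); mark()
from scipy.optimize import least_squares
D=np.array([[-1.2,123.72],[-.9,124.04],[-.65,124.36],[-.35,124.85],[-.05,125.19],[.31,125.46],[.67,125.78],[1.03,125.79],[1.39,125.42]])
A=np.c_[np.ones(len(D)),np.cos(D[:,0]),np.sin(D[:,0])];s=np.linalg.lstsq(A,D[:,1],rcond=None)[0];print(s,A@s-D[:,1])
t=np.arange(1.75,4.3,.36);print(np.c_[t,s[0]+s[1]*np.cos(t)+s[2]*np.sin(t)])"
```

```text
t 28.55 F [-1.1422  0.809   6.5307] sd 0.13806911849551115 p [0.5435 0.0347 0.1243] z+F/10 mm 124.92660426216898 sdz 1.0154896686467219e-05 psi 1.7465293331113951 r,th 0.05364402403907157 1.7547968413869135 j6 -0.33011125017416826 w 0.008019980613595042
radial 1.0043724468076538 cw tang -0.9749368658474529
scene mark 29 -2.8718362731997646 spread 0.9992849348540056 r 0.08017845619672
top mark 19 -2.8962078961656292 spread 0.9997289558703318 r 0.07971568225767192
[124.3025   0.9483   1.0591] [-0.061   0.0223  0.0564 -0.0199  0.0066  0.0686 -0.0766 -0.0914  0.0948]
[[  1.75   125.1756]
 [  2.11   124.7244]
 [  2.47   124.2191]
 [  2.83   123.7246]
 [  3.19   123.3041]
 [  3.55   123.0116]
 [  3.91   122.8846]
 [  4.27   122.9394]]
```

Emit:
move_arm([
  [[-1,-0.05,-3.2,0.1,-0.06],[-1,-0.05,-3.2,0.1,-0.06],[-1,-0.05,-3.2,0.1,-0.06],[-1,-0.05,-3.2,0.1,-0.06],[-1,-0.05,-3.2,0.1,-0.06],[-1,-0.05,-3.2,0.1,-0.06],[-1,0,0,0,0],[-1,0,0,0,0]],
])

```text
clock: 29.32
ee_pos: [0.5254, 0.0283, 0.1237]
tool_rot: [0.495, 0.869, 0.0, -0.0]
contact_force: [-0.4, 1.0, 6.2]
grip_width: 0.005
```

```bash
python3 -c "from m import *; rd(4); mark()"
```

```text
t 29.52 F [-0.491   0.4599  6.1685] sd 0.3291469323302347 p [0.5254 0.0283 0.1237] z+F/10 mm 124.27472179214972 sdz 8.966729091564617e-06 psi 2.1065177714913723 r,th 0.054020176091210674 2.1126643379182344 j6 -0.7078718688893801 w 0.009207549312985758
radial 0.6472627809390492 cw tang -0.1834479891434868
scene mark 33 -2.5186303031745387 spread 0.9991691771450227 r 0.0807469570871257
top mark 20 -2.5470047917909975 spread 0.9997165832397824 r 0.07995128703756609
```

Emit:
move_arm([
  [[-1,-0.08,-3.2,0.12,-0.06],[-1,-0.08,-3.2,0.12,-0.06],[-1,-0.08,-3.2,0.12,-0.06],[-1,-0.08,-3.2,0.12,-0.06],[-1,-0.08,-3.2,0.12,-0.06],[-1,-0.08,-3.2,0.11,-0.06],[-1,0,0,0,0],[-1,0,0,0,0]],
])

```text
clock: 30.28
ee_pos: [0.5108, 0.0159, 0.1229]
tool_rot: [0.331, 0.944, 0.0, -0.001]
contact_force: [-1.3, 1.8, 7.4]
grip_width: 0.003
```

```bash
python3 -c "from m import *; rd(4); mark()"
```

```text
t 30.48 F [-2.1429  1.1701  7.1513] sd 0.21201224919340117 p [0.5108 0.0159 0.1229] z+F/10 mm 123.64277851731879 sdz 8.552072906679672e-06 psi 2.4664910778012947 r,th 0.054341474722845506 2.468321675110564 j6 -1.0974981876062955 w 0.008984645767287391
radial 2.404879437760818 cw tang -0.42144467236439964
scene mark 32 -2.1777263440172914 spread 0.9993564650308471 r 0.08120040847017305
top mark 18 -2.1966423424406036 spread 0.9997544715369513 r 0.07906503505186746
```

Emit:
move_arm([
  [[-1,0.03,-3.2,0.1,-0.06],[-1,0.03,-3.2,0.1,-0.06],[-1,0.03,-3.2,0.09,-0.06],[-1,0.03,-3.2,0.09,-0.06],[-1,0.03,-3.2,0.08,-0.06],[-1,0.03,-3.2,0.08,-0.06],[-1,0,0,0,0],[-1,0,0,0,0]],
])

```text
clock: 31.25
ee_pos: [0.5012, -0.0009, 0.1224]
tool_rot: [0.157, 0.988, 0.0, -0.0]
contact_force: [-0.4, 0.2, 7.0]
grip_width: 0.007
```

```bash
python3 -c "from m import *; rd(4); mark()"
```

```text
t 31.45 F [-1.8356  0.2983  6.7847] sd 0.4294176330267062 p [ 0.5012 -0.0008  0.1224] z+F/10 mm 123.05367811310927 sdz 4.997073666047171e-06 psi 2.826450762292835 r,th 0.05482879715864764 2.8233808131023324 j6 -1.4944418828184647 w 0.0022139659360091734
radial 1.8367890530461062 cw tang -0.2909373355281765
scene mark 31 -1.8388104074299614 spread 0.999467618185014 r 0.081027552540686
top mark 15 -1.8375175499850547 spread 0.9997930376782248 r 0.08281430892410177
```

Emit:
move_arm([
  [[-1,0,-3.25,0.09,-0.06],[-1,0,-3.25,0.08,-0.06],[-1,0,-3.25,0.08,-0.06],[-1,0,-3.25,0.07,-0.06],[-1,0,-3.25,0.07,-0.06],[-1,0,-3.25,0.06,-0.06],[-1,0,0,0,0],[-1,0,0,0,0]],
])

```text
clock: 32.22
ee_pos: [0.4981, -0.0201, 0.1219]
tool_rot: [-0.022, 1.0, 0.0, -0.0]
contact_force: [-1.2, -1.3, 6.6]
grip_width: 0.007
```

```bash
python3 -c "from m import *; rd(4); mark()"
```

```text
t 32.42 F [-1.4585 -0.3567  6.7947] sd 0.2693631190506637 p [ 0.4981 -0.0201  0.1219] z+F/10 mm 122.60764676072728 sdz 5.593488475472077e-06 psi 3.1864709913123566 r,th 0.055212773735942224 -3.1033176724839757 j6 -1.8941650415642657 w 0.005484496147185693
radial 1.4710896181051287 cw tang -0.30065012202370833
scene mark 32 -1.4886000843550944 spread 0.9995364967614966 r 0.08030053766815091
top mark 18 -1.481885262647607 spread 0.9997631602523241 r 0.08014789009724838
```

Emit:
move_arm([
  [[-1,-0.03,-3.3,0.07,-0.06],[-1,-0.03,-3.3,0.06,-0.06],[-1,-0.03,-3.3,0.05,-0.06],[-1,-0.03,-3.3,0.04,-0.06],[-1,-0.03,-3.3,0.04,-0.06],[-1,-0.03,-3.3,0.03,-0.06],[-1,0,0,0,0],[-1,0,0,0,0]],
])

```text
clock: 33.18
ee_pos: [0.5022, -0.0394, 0.1216]
tool_rot: [-0.201, 0.98, 0.0, -0.001]
contact_force: [-1.7, -0.9, 6.3]
grip_width: 0.01
```

```bash
python3 -c "from m import *; rd(4); mark()
im=r.read_camera('top');cv2.imwrite('pics/t6.png',im)
for c in('top','scene'): 
  a=r.read_camera(c); print(c,[(np.round(np.array(d['xy'])*[512,384],1).tolist(),round(d['confidence'],2)) for d in r.pinpoint(c,'pointer_aim')][:3])
  cv2.imwrite('pics/%s7.png'%c,a)"
```

```text
t 33.38 F [-1.6306 -0.4831  6.5903] sd 0.4477141738555299 p [ 0.5021 -0.0394  0.1216] z+F/10 mm 122.28068974258018 sdz 6.135800317106723e-06 psi 3.546547690412607 r,th 0.05546387354038585 -2.7447237024039026 j6 -2.2895842013245686 w 0.0018564984831684027
radial 1.6906038440981275 cw tang 0.18471845479363092
scene mark 31 -1.1279589280305453 spread 0.999584650396436 r 0.08055547512060317
top mark 15 -1.1148183621985672 spread 0.99977503877055 r 0.08150050804279234
top [([274.2, 164.4], 0.41)]
scene [([281.7, 222.8], 0.49)]
```

```bash
python3 - <<'E'
from h import *
for f,c in(("t0","top"),("s0","scene"),("top7","top"),("scene7","scene")):
    im=cv2.imread(f"pics/{f}.png").astype(int);B,G,R=im[...,0],im[...,1],im[...,2]
    v,u=np.nonzero((R>B+70)&(G>B+60)&(G>R*.7))
    for z in(.125,.131):
        P=np.array([atz(c,(x,y),z)[:2] for x,y in zip(u,v)])-[.5533,-.0183]
        rr=np.hypot(*P.T);k=(rr>.086)&(rr<.13)&(P[:,0]>0)&(P[:,1]<0)
        a=np.arctan2(P[k,1],P[k,0]);w=(G-B)[v,u][k];n=rr[k]<.106
        print(f,z,k.sum(),np.average(a,weights=w),"r",rr[k].min(),rr[k].max(),"inner",np.average(a[n],weights=w[n]))
for c,u in(("top",(274.2,164.4)),("top",(274.7,161.6)),("scene",(281.7,222.8)),("scene",(278.9,222.4))):
    P=atz(c,u,.124)[:2]-[.5533,-.0183];print(c,np.hypot(*P),np.arctan2(P[1],P[0]))
a=cv2.imread("pics/scene7.png");b=cv2.imread("pics/top7.png")
cv2.imwrite("pics/c7.png",np.hstack([cv2.resize(a[180:250,240:330],(396*9//9,308),interpolation=cv2.INTER_CUBIC),cv2.resize(b[140:210,240:330],(396,308),interpolation=cv2.INTER_CUBIC)]))
E
```

```text
t0 0.125 29 -0.6785485852931523 r 0.09604013157949204 0.12411445656588974 inner -0.6780923118828585
t0 0.131 29 -0.6815335823794346 r 0.09516352329654516 0.12310036366609299 inner -0.6813824550413236
s0 0.125 76 -0.6186713714574391 r 0.08717368560178741 0.1299455229929875 inner -0.6614609586493575
s0 0.131 78 -0.6270022791680291 r 0.09251123120302618 0.12979121239321542 inner -0.6890976516258955
top7 0.125 29 -0.6785468563572569 r 0.09604013157949204 0.12411445656588974 inner -0.6778973491280226
top7 0.131 29 -0.6815293810344719 r 0.09516352329654516 0.12310036366609299 inner -0.6811839143669326
scene7 0.125 75 -0.6185218472564741 r 0.08932739098428806 0.1299455229929875 inner -0.6620890770720886
scene7 0.131 77 -0.6266579235580811 r 0.09477879938221082 0.12979121239321542 inner -0.6899138405561819
top 0.09316477304749382 -0.7325680214866571
top 0.10122972978034783 -0.6819033467810641
scene 0.08535246579177642 -0.6291582538116754
scene 0.08132382253504945 -0.6984897648949261
```

View pics/c7.png

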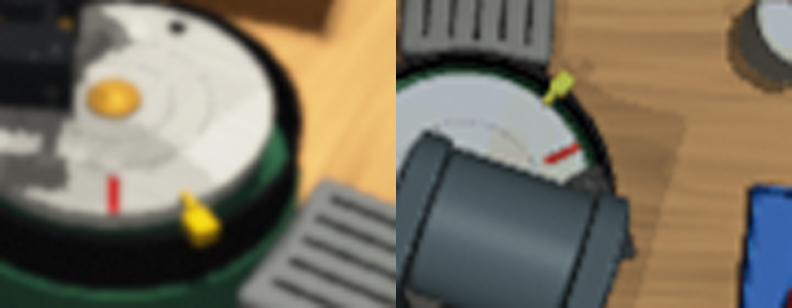

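Emit:
move_arm([
  [[-1,-0.03,-3.3,0.05,-0.06],[-1,-0.03,-3.3,0.04,-0.06],[-1,-0.03,-3.3,0.03,-0.06],[-1,-0.03,-3.3,0.03,-0.06],[-1,-0.03,-3.3,0.02,-0.06],[-1,-0.03,-3.3,0.01,-0.06],[-1,0,0,0,0],[-1,0,0,0,0]],
])

```text
clock: 34.4
ee_pos: [0.513, -0.0561, 0.1215]
tool_rot: [-0.373, 0.928, 0.0, -0.0]
contact_force: [-0.2, -0.9, 6.1]
grip_width: 0.005
```

```bash
python3 -c "from m import *; rd(4); mark()"
```

```text
t 34.6 F [-0.9538 -0.3702  6.3007] sd 0.45159078104268774 p [ 0.513  -0.0561  0.1216] z+F/10 mm 122.19968302650861 sdz 1.283676653473449e-05 psi 3.906470898929237 r,th 0.05547435537200316 -2.3846500113000477 j6 -2.6744774467426704 w 0.0028375907788831148
radial 0.9475600979845513 cw tang 0.38581779149958606
scene mark 32 -0.7551806159454441 spread 0.9995172307650686 r 0.07983272865189858
top mark 18 -0.7454431221779544 spread 0.9997550630302914 r 0.08134020811228204
```

Emit:
move_arm([
  [[-1,-0.03,-1.8,0,-0.032],[-1,-0.03,-1.8,0,-0.032],[-1,0,0,0,0],[-1,0,0,0,0],[-1,0,0,0,0],[-1,0,0,0,0],[-1,0,0,0,0],[-1,0,0,0,0]],
])

```text
clock: 35.37
ee_pos: [0.5153, -0.0584, 0.1215]
tool_rot: [-0.403, 0.915, 0.0, -0.0]
contact_force: [-1.7, 0.1, 7.2]
grip_width: 0.006
```

```bash
python3 -c "from m import *; rd(2); mark()
a=r.read_camera('scene');b=r.read_camera('top')
cv2.imwrite('pics/c8.png',np.hstack([cv2.resize(a[190:240,255:315],(396,330),interpolation=cv2.INTER_CUBIC),cv2.resize(b[140:190,250:310],(396,330),interpolation=cv2.INTER_CUBIC)]))"
```

```text
t 35.47 F [-1.7857 -0.1602  6.5208] sd 0.8057671262147665 p [ 0.5153 -0.0584  0.1215] z+F/10 mm 122.15048283017686 sdz 1.6141796221211258e-05 psi 3.9705383689479037 r,th 0.05547999690096384 -2.325051148356078 j6 -2.741446870636363 w 0.0020110611674709574
radial 1.3395548464463394 cw tang 1.1916963860055847
scene mark 23 -0.6929838714395138 spread 0.9994793297258118 r 0.07693227358891482
top mark 17 -0.6871318626679471 spread 0.9997203912835017 r 0.07934349378141323
```

View pics/c8.png

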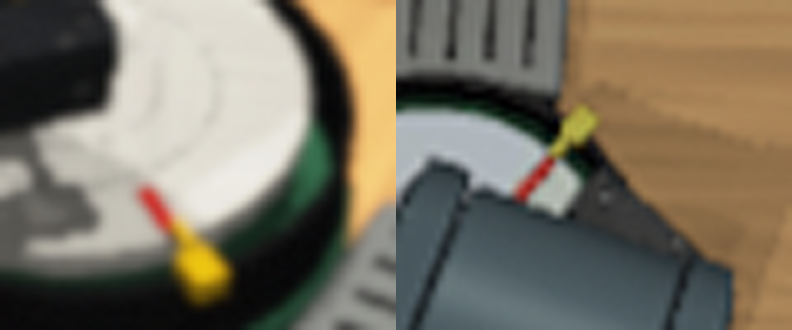

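Emit:
move_arm([
  [[-1,0,0,-1,0],[-1,0,0,-2,0],[-1,0,0,-8,0],[-1,0,0,-20,0],[-1,0,0,-20,0],[-1,0,0,-20,0],[-1,0,0,-20,0],[-1,0,0,0,0]],
])

```text
clock: 36.33
ee_pos: [0.5174, -0.0589, 0.2166]
tool_rot: [-0.404, 0.915, -0.002, 0.002]
contact_force: [0.7, 0.3, 1.0]
grip_width: 0.007
```

```bash
python3 -c "from m import *; rd(2); mark()
a=r.read_camera('scene');b=r.read_camera('top')
cv2.imwrite('pics/c9.png',np.hstack([cv2.resize(a[140:360,110:330],(400,400)),cv2.resize(b[120:280,180:340],(400,400))]))"
```

```text
t 36.43 F [ 0.1083 -0.4481  0.3387] sd 0.09053020278561152 p [ 0.5161 -0.0585  0.2136] z+F/10 mm 213.64792199679565 sdz 0.0008707185663166389 psi 3.973028470198831 r,th 0.05498937661426049 -2.3126155427756485 j6 -2.7438933789543065 w 0.0018327552683938735
radial 0.257148895810845 cw tang -0.38262278525066434
scene mark 26 -0.6912986818442368 spread 0.9994191593541273 r 0.0771729607505567
top mark 4 -0.6905382279607639 spread 0.9998601835521652 r 0.08938093020640034
```

View pics/c9.png

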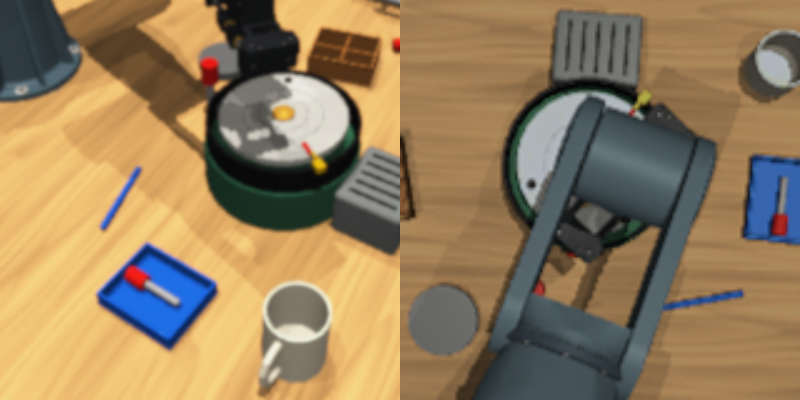

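Pin lies in the tray, the mark is at the pointer, and the arm is clear. Handing in.

```bash
python3 -c "from station import r; print(r.hand_in())"
```

```text
the job is handed in; nothing more can be done
None
```

The pin is out and lying flat in the blue tray, and the disc's red mark stands at the yellow pointer. I handed the job in after about 36.5 s; the hand-in reports no verdict.

- **Pin:** I took the smaller pin, the one in the disc, not the taller one standing on the bench. It drew out with no noticeable drag. I stood it in the tray and tipped it over so that it lies inside.
- **Sweep:** I laid the closed fingertips on the face 53–55 mm from the centre. They carried the disc about 5.1 rad anticlockwise without lifting, in short steps with brief stops to read the force and the mark. The disc ran free, and the mark followed the finger with no noticeable slip.
- **Force:** Readings between steps stayed at about 4 to 8 N, changing as the leaning face rose and fell. The force while moving was not recorded, only the values at the end of each step.
- **Last checks:** After lifting off, the mark reads -0.691 rad in both cameras. The pointer reads -0.682 rad from above, so the mark is about 0.01 rad short. The scene camera puts the pointer between -0.66 and -0.69 rad, so the two views disagree by up to about 0.02 rad.
- **Other things:** The last crops show the mug, pen, polishing wheel and taller pin where they were. The paste jar, gouge and scissors were outside those crops, and the arm did not go near them.

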